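Hook the crispbread box in and shut it

TASK

The crispbread box stands open at the far side of the island. Draw the hook out from under the little shelf by its red metal neck, stand it on its feet in the open clear of the shelf and let go, then take it again by its wooden handle, drop its blade into the box behind the near wall and drag the box, lid still open and with only the hook touching it, to the middle of the wooden board. Then stand the hook on the worktop clear of the box, and lower the box's lid gently until it is fully shut, disturbing nothing else.

Things in the scene. Friction and masses are not known exactly. Their poses are not given: they have to be found in the camera images.
- box: Loose blue box, about 0.6 kg, outside 120 (x) x 140 (y) x 60 mm high, walls and floor 5 mm; origin at the centre of its underside, z up. Its -x wall is the near wall, turned to the robot within 15 degrees. Crispbread fills only its +x half, 25 mm high; the 55 mm behind the near wall are empty. Its lid hinges on the +y (left) rim. It slides under a few newtons.
- near_rim (a point): Middle of the top of the box's near wall (5 mm thick), 60 mm above the box's underside.
- lid_hinge (a point): Point on the hinge line, at the middle of the box's left rim; in the box's frame at (0, 70, 60) mm. The hinge runs along the box's x.
- box_lid (a joint): Angle of the wooden lid: 0 shut, 1.57 upright, stops at 1.9 leaning out to the box's +y. 124 mm (x) x 144 mm (hinge to free edge) x 8 mm, 0.1 kg; in the middle of the free edge a tab 45 mm wide sticks out 13 mm more. Shut, its top is 69 mm above the worktop. Stiff hinge: the lid stays where it is left; about 2 N at its edge moves it.
- lid_edge (a point): Middle of the lid's free edge (without the tab), 144 mm from the hinge, half-way through its thickness.
- hook: Loose rake-like hook, 180 g, on two feet. Origin at worktop level, z up, +x to the blade. Red steel bar 14 wide, z 40 to 52 mm, from handle to blade. Blade (front foot): plate 6 thick, 44 wide, at x 100, z 0 to 52, so 40 mm below the bar. Wooden handle 24 x 24 mm, x -110 to -10, z 34 to 58. Rear foot: plate 44 wide at x -104, z 0 to 36. At first the handle is under the shelf, the neck sticks out.
- hook_blade (a point): Middle of the lower edge of the blade, (100, 0, 0) mm in the hook's frame.
- hook_neck (a point): Middle of the red bar near the blade, (55, 0, 46) mm in the hook's frame: where to take it while it is under the shelf.
- hook_grip (a point): Centre of the wooden handle, (-60, 0, 46) mm in the hook's frame: where to hold it for work.
- hook_rear (a point): Rear end of the wooden handle, (-110, 0, 46) mm in the hook's frame.
- shelf: Fixed low shelf on the right: a wooden slab 260 (x) x 220 (y) mm, its underside at 78 mm and its top at 90 mm, on four thin legs at the corners (x +-120, y +-100 mm). Origin on the worktop under its centre; its +y side, at y = 110 mm in its frame, is the open side from which the hook sticks out.
- board: Wooden board let into the steel worktop, flush with it, 260 (x) x 270 (y) mm; origin at its centre.
- jam_jar: Glass jam jar with brass cap, 66 mm wide, 91 mm high, standing on the shelf; origin at the centre of its underside. Leave alone.
- crock: White ceramic butter crock, 106 mm wide, 104 mm high, on the worktop; origin at the centre of its underside. Leave alone.
- toast_rack: Slatted wooden toast rack, 160 x 80 x 87 mm; origin at the centre of its underside. Leave alone.
- spoon_rest: Flat green silicone spoon rest, a disc of 100 mm with a 65 mm tail, 8 mm high; origin under the disc's centre. Leave alone.
- mug: Terracotta mug, 80 mm wide, 95 mm high; origin at the centre of its underside. Leave alone.

How it is judged:
On the way, in this order (a step that is already met when the one before it is completed fails the run):
1. the hook stands on its feet in the open, wholly clear of the shelf, let go (height (world z) of hook below 0.01 m and angle between hook's own z axis and vertical below 0.15 rad and linear speed of hook below 0.03 m/s and y of hook_rear in the frame of shelf above 0.12 m and contact force between the fingers and hook below 0.1 N), for 0.2 s.
2. held by its wooden handle, the hook's blade is in the box behind the near wall, the lid still open (distance between the grasp point and hook_grip below 0.06 m and x of hook_blade in the frame of box between -0.058 and 0.02 m and y of hook_blade in the frame of box between -0.06 and 0.06 m and z of hook_blade in the frame of box below 0.052 m and value of joint box_lid above 1.2 rad and horizontal distance between box and board above 0.1 m and contact force between the fingers and hook above 0.5 N), for 0.1 s.
3. the box is in the middle of the board, the hook still in it and the lid still open (horizontal distance between box and board below 0.07 m and x of hook_blade in the frame of box between -0.058 and 0.02 m and y of hook_blade in the frame of box between -0.06 and 0.06 m and z of hook_blade in the frame of box below 0.052 m and distance between the grasp point and hook_grip below 0.06 m and value of joint box_lid above 1 rad), for 0.1 s.
At the end, for the whole second after the job is handed in: The box stands flat and at rest with its centre within 70 mm of the board's centre, its lid shut (below 0.06 rad); the hook stands upright on its feet on the worktop, at rest and not touching the box (horizontal distance between box and board below 0.07 m and value of joint box_lid below 0.06 rad and angle between box's own z axis and vertical below 0.1 rad and height (world z) of each of box, hook below 0.01 m and linear speed of each of box, hook below 0.03 m/s and angle between hook's own z axis and vertical below 0.15 rad and contact force between hook and box below 0.1 N).
It fails at once if jam jar, crock, toast rack, spoon rest or mug pushed away by more than 30 mm (distance of any of jam_jar, crock, toast_rack, spoon_rest, mug from where it was at the start of the episode above 0.03 m).
It fails at once if the box tipped by more than 20 degrees (angle between box's own z axis and vertical above 0.35 rad).
It fails at once if the robot itself touches the box or its lid before the box is on the board (horizontal distance between box and board above 0.075 m and contact force between any of the fingers, the arm and box above 1 N).
It fails at once if the lid slammed (faster than 4 rad/s) (velocity of joint box_lid below -4 rad/s).
It also fails if it takes over 72 s, if anything falls off the work surface, if the arm or the gripper's body presses on something with over 40 N, if the wrist force passes 120 N, or if a joint passes its speed limit or range.

ROBOT

A 6-joint arm with a two-finger parallel gripper is mounted at the origin on the work surface. World frame = base frame: x ahead of the robot, y to its left, z up, the work surface at z = 0. Lengths are in m, angles in rad, forces in N, time in s.
With the tool pointing down it reaches from about 0.3 to 0.775 m from the base axis. Payload 14.6 kg.
Tool frame: the origin (TCP) lies between the finger pads; the fingertips stand 19 mm ahead of it and the grasp point (between the pads) is the TCP (tip_extent is the distance from the TCP to the fingertips, in m); y points along the fingers, x is the direction in which the jaws open and shut, and the axes are right-handed (so a half turn about y gives the same grasp; the last joint's range is limited). The gripper opens to 94 mm and grips with 3 to 60 N. Pads are 16 mm wide; open, the fingers measure 119 mm over their backs; the gripper's body (75 mm by 177 mm) begins 78 mm behind the grasp point.
Start: joints at [-1.335, 0.3, 1.521, -0, 1.321, -0.067], TCP at [0.164, -0.525, 0.224] pointing down, gripper open.
Joint ranges: [-3.03, 3.03], [-0.79, 2.21], [0.23, 2.52], [-1.04, 4.18], [0, 3.07], [-2.55, 2.55]. Speed limits (rad/s): [2.22, 2.22, 2.57, 3.14, 3.14, 3.14].

INTERFACE

Orientations are given as [roll, pitch, yaw] about the fixed x, y, z axes, in that order (R = Rz(yaw) Ry(pitch) Rx(roll)).
In Python, from station import * gives the robot as it stands.
- The arm moves only by the shell command python3 -m pendant 'ROWS' [OPENING] [FORCE]. ROWS is a JSON object of lists of equal length, an entry for each row: "translation": the shift along the tool's x, y, z each as a share of 0.5 m, from -1 to 1, a list of three; "rot": the turn, a rotation vector about the tool's x, y, z each as a share of 90 degrees, from -1 to 1, a list of three. In form: {"translation": [[x, y, z], ...], "rot": [[ax, ay, az], ...]}. A call has 1 to 8 rows; each row is the pose to reach, as a shift and turn from the pose measured when the call began, along the tool's axes at that moment; what a row does not reach only later rows make up. A row lasts 1/12 s, in which the tool goes at most 41.7 mm and 7.16 degrees, less where a joint would pass 70% of its speed; a pose out of reach is approached as far as the arm can. A call with a number of a shift or a turn outside -1 to 1 is refused whole. A call with a gripper value outside its range is refused whole. OPENING is the opening, from 0 (shut) to 1 (fully open), set as the call begins (- or left out, the last holds). The fingers move at their own pace and stop on an object; FORCE is the grip in N (left out, the last holds). Time passes only in rows, so rows that repeat a pose let the fingers close. It gives the time, the measured TCP pose, the force and the opening at its end, in the units of the state.
- get_obs(): the state, without advancing time (a new reading comes with each control period).
- camera(name): name is "scene" or "top" or "wrist"; returns the picture (384x512x3 uint8, red, green, blue); there is no depth.
- camera_params(name): a dict with "mtx" (3x3 intrinsics, pixels), "view" (4x4, takes a point from world to camera coordinates); the wrist camera has in their place "tool_from_camera" (4x4, takes a point from camera to tool coordinates, whose origin is the TCP and whose axes are the tool frame's). Camera axes: x right, y down, z forward; pixel columns grow to the right and rows downward; lengths in m; the calibration is good to about 2 mm. A picture is of the moment at which its call begins: read the wrist's pose just before it. camera_params takes no time and is no camera call.
- hand_in(): hands the job in, once; it reports no verdict.
The state is a dict: "time_s": time; "qpos": joint angles; "joint_vel": joint speeds; "tau": joint torques, N m; "ee_pos": TCP position; "eef_rot": TCP orientation; "force": force on the tool from outside, world axes, zero at the start; "moment": the same for the moment, N m; "grip_width": finger opening in m.
Only numpy, scipy, OpenCV 4.12 (cv2) and the standard library are available. Lean on these libraries where they do the work, as an engineer would, in place of code of your own. Each camera call takes 0.05 s, during which the arm holds its last target.

## Working session

There is one attempt and no reset: what is moved stays moved. The work goes in short steps, Python scripts to look and compute and a shell command to move; the robot and the scene stay as the last step left them, time stands still between calls to the robot, and variables do not carry over. Pictures are saved under pics/ and viewed, and the job is handed in when it is done.

```bash
ls; mkdir -p pics
python3 - <<'E'
from station import *
import cv2
for n in ("scene","top","wrist"):
    cv2.imwrite(f"pics/{n}0.png",cv2.cvtColor(camera(n),cv2.COLOR_RGB2BGR))
    print(n,camera_params(n))
print(get_obs())
E
```

```text
pics
scene {'mtx': array([[432.03106989,   0.        , 259.06494018],
       [  0.        , 432.03106989, 186.61132058],
       [  0.        ,   0.        ,   1.        ]]), 'view': array([[ 0.61499762,  0.78852465, -0.00260611, -0.31418756],
       [ 0.53331643, -0.41838181, -0.73520762, -0.25559765],
       [-0.58081968,  0.45076106, -0.67783697,  1.63791712],
       [ 0.        ,  0.        ,  0.        ,  1.        ]])}
top {'mtx': array([[365.30376416,   0.        , 260.73254537],
       [  0.        , 365.30376416, 198.23965524],
       [  0.        ,   0.        ,   1.        ]]), 'view': array([[ 0.02309965, -0.99964899, -0.01297286, -0.06157952],
       [-0.99382402, -0.02155239, -0.10885456,  0.56807587],
       [ 0.10853676,  0.01540724, -0.99397303,  1.05489382],
       [ 0.        ,  0.        ,  0.        ,  1.        ]])}
wrist {'mtx': array([[268.81941913,   0.        , 256.05871025],
       [  0.        , 268.81941913, 194.14777164],
       [  0.        ,   0.        ,   1.        ]]), 'tool_from_camera': array([[ 9.99999228e-01, -1.23781538e-03, -1.10410779e-04,
   
[... 233 characters left out ...]
,  0.00000000e+00,
         1.00000000e+00]])}
{'time_s': 0.15, 'qpos': array([-1.33462770e+00,  3.00330843e-01,  1.52141700e+00, -2.33715571e-05,
        1.32071657e+00, -6.65322100e-02]), 'joint_vel': array([ 0.00262854, -0.00279498, -0.00260087,  0.00088017,  0.0013465 ,
        0.00129556]), 'tau': array([ 6.04325560e-04, -5.31961441e+01, -3.52820742e+01,  7.08259922e-02,
        2.35850253e-02, -6.45348700e-05]), 'ee_pos': array([ 0.16393971, -0.52481002,  0.22403268]), 'eef_rot': array([-1.57076096e+00,  8.71327328e-04, -1.26808968e+00]), 'force': array([ 1.19066105, -0.02593644,  0.44979144]), 'moment': array([-0.03778912, -0.02302763, -0.01760601]), 'grip_width': 0.09406064064511087}
```

View images.

View pics/scene0.png

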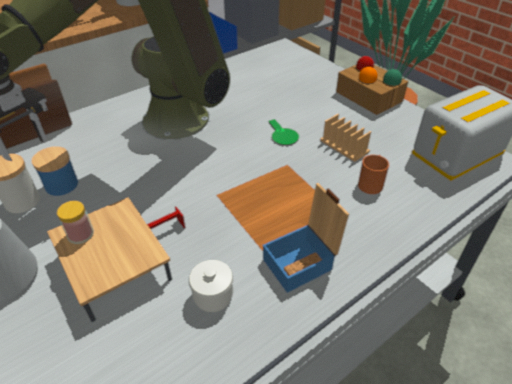

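View pics/top0.png

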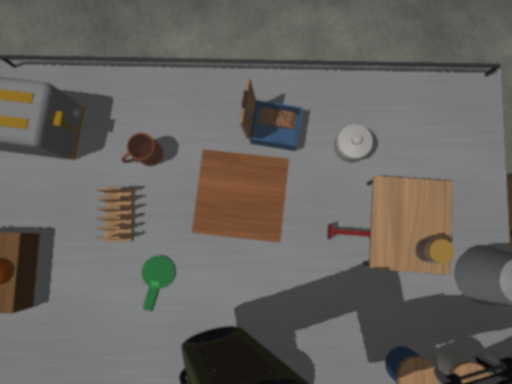

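View pics/wrist0.png

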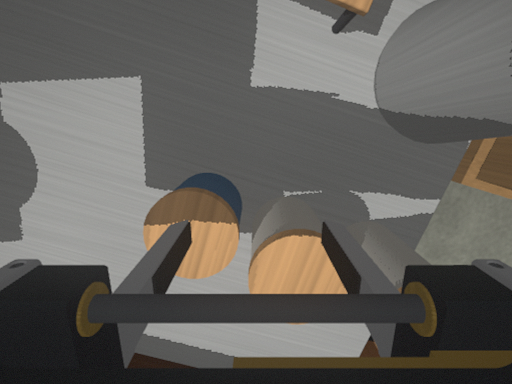

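```bash
cat > h.py <<'E'
from station import *
import cv2, numpy as np
from scipy.spatial.transform import Rotation as Rn
def save(n,f,crop=None,s=1):
    im=cv2.cvtColor(camera(n),cv2.COLOR_RGB2BGR)
    cv2.imwrite("pics/full_"+f,im)
    if crop: x0,y0,x1,y1=crop; im=im[y0:y1,x0:x1]
    if s!=1: im=cv2.resize(im,None,fx=s,fy=s,interpolation=cv2.INTER_CUBIC)
    cv2.imwrite("pics/"+f,im)
def cam(n,ee=None):
    p=camera_params(n)
    if 'view' in p: return p['mtx'],p['view']
    o=ee or get_obs(); T=np.eye(4);T[:3,:3]=Rn.from_euler('xyz',o['eef_rot']).as_matrix();T[:3,3]=o['ee_pos']
    return p['mtx'],np.linalg.inv(T@p['tool_from_camera'])
def p2w(n,px,z,ee=None):
    K,V=cam(n,ee); d=np.linalg.inv(K)@np.array([px[0],px[1],1.]); R=V[:3,:3];t=V[:3,3]
    c=-R.T@t; d=R.T@d; return c+d*(z-c[2])/d[2]
def w2p(n,P,ee=None):
    K,V=cam(n,ee); q=V[:3,:3]@np.asarray(P)+V[:3,3]; q=K@q; return q[:2]/q[2]
def rows(target_pos,yaw,roll=-np.pi/2,pitch=0):
    "shift/rot shares for reaching absolute pose"
    o=get_obs(); R0=Rn.from_euler('xyz',o['eef_rot']); R1=Rn.from_euler('xyz',[roll,pitch,yaw])
    t=R0.inv().apply(np.array(target_pos)-o['ee_pos'])/0.5
    r=(R0.inv()*R1).as_rotvec()/(np.pi/2)
    print('T',np.round(t,4).tolist(),'R',np.round(r,4).tolist())
E
python3 - <<'E'
import cv2
im=cv2.imread('pics/top0.png')
def c(f,x0,y0,x1,y1,s): cv2.imwrite('pics/'+f,cv2.resize(im[y0:y1,x0:x1],None,fx=s,fy=s,interpolation=cv2.INTER_CUBIC))
c('t_hook.png',310,165,470,285,5)
c('t_box.png',180,70,320,175,5.5)
im=cv2.imread('pics/scene0.png')
c('s_hook.png',40,190,240,320,4)
c('s_box.png',210,160,370,290,4.5)
E
```

```text
(no output)
```

View pics/t_hook.png

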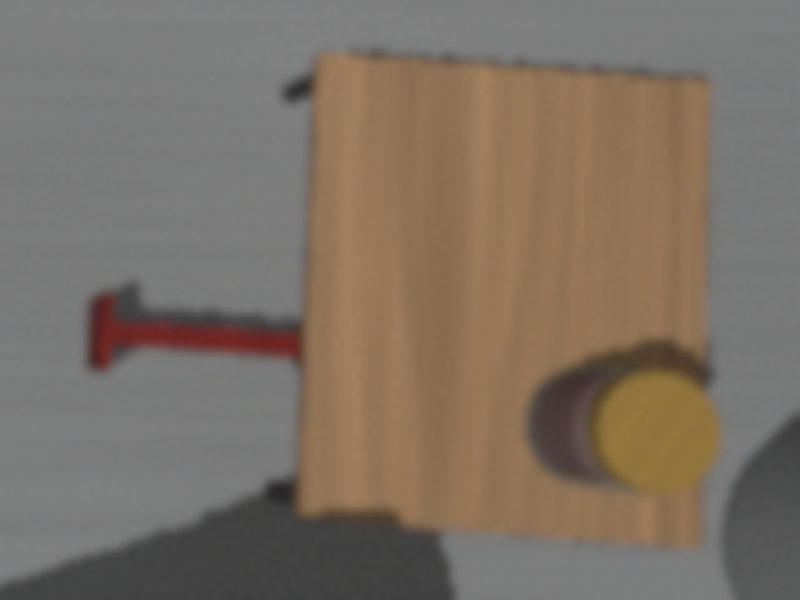

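View pics/t_box.png

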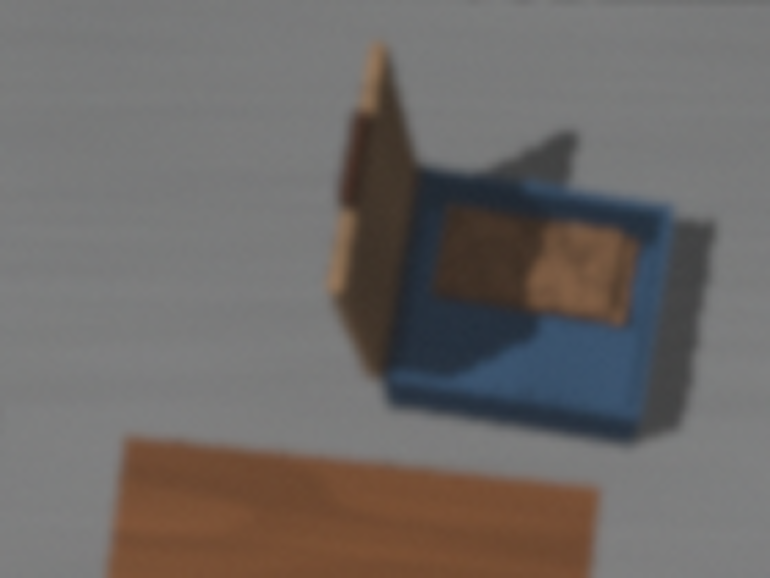

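View pics/s_hook.png

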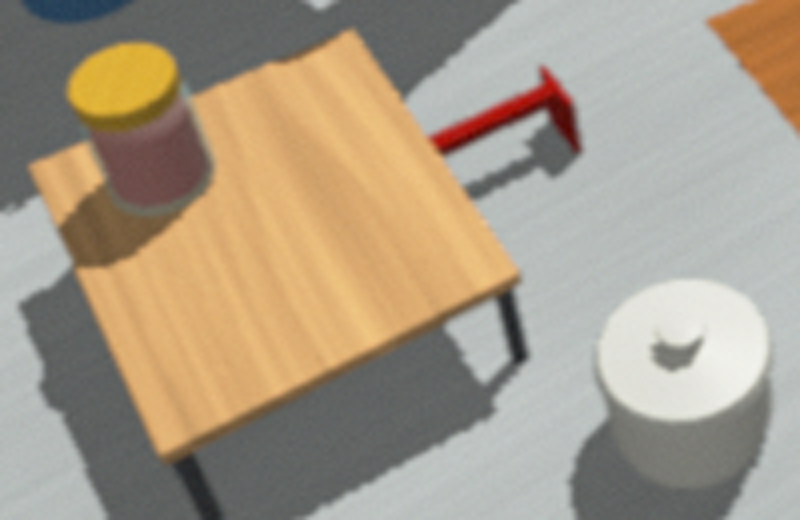

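View pics/s_box.png

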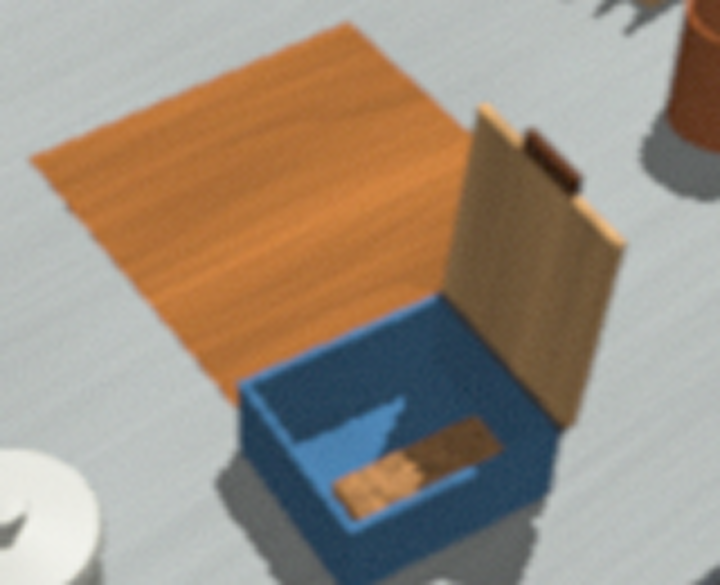

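Run:
```python
from h import *
np.set_printoptions(precision=4,suppress=True)
T=lambda x,y,z:p2w('top',(310+x/5,165+y/5),z)
print('hook blade',T(102,332,.052),'neck@shelf',T(300,343,.052))
for p in [(317,53),(707,77),(298,516),(702,545)]: print('shelf',T(*p,.09))
B=lambda x,y,z:p2w('top',(180+x/5.5,70+y/5.5),z)
for p in [(388,382),(641,416),(674,205),(420,165)]: print('rim',B(*p,.06))
for p in [(388,405),(634,442)]: print('under',B(*p,.0))
for p in [(203.5,150.5),(288,158.5),(280.5,241.5),(193,233)]: print('board',p2w('top',p,0))
S=lambda x,y,z:p2w('scene',(210+x/4.5,160+y/4.5),z)
for p in [(440,297),(242,383),(352,532),(566,428)]: print('rim sc',S(*p,.06))
for p in [(348,22),(32,158)]: print('board sc',S(*p,.0))
H=lambda x,y,z:p2w('scene',(40+x/4,190+y/4),z)
for p in [(543,68),(580,150),]: print('blade sc',H(*p,.052 if p[1]<100 else 0))
print('blade top right',H(578,120,.052), 'neck', H(436,140,.052))
for p in [(353,30),(518,275),(165,455),(30,165)]: print('shelf sc',H(*p,.09))
print('mug',p2w('top',(143,150),.095),'crock',p2w('top',(355,142),.09),'rack',p2w('top',(118,213),.08),'spoon',p2w('top',(158,270),0), 'jar',p2w('top',(442,251),.181))
```

```text
hook blade [ 0.4754 -0.2518  0.052 ] neck@shelf [ 0.4717 -0.3652  0.052 ]
shelf [ 0.6338 -0.3655  0.09  ]
shelf [ 0.6247 -0.5831  0.09  ]
shelf [ 0.3765 -0.3525  0.09  ]
shelf [ 0.3662 -0.5718  0.09  ]
rim [ 0.7395 -0.0153  0.06  ]
rim [ 0.7236 -0.1507  0.06  ]
rim [ 0.8402 -0.1671  0.06  ]
rim [ 0.8601 -0.0295  0.06  ]
under [ 0.7426 -0.0128  0.    ]
under [ 0.7241 -0.1519  0.    ]
board [0.718  0.1329 0.    ]
board [ 0.698  -0.1297  0.    ]
board [ 0.4428 -0.111   0.    ]
board [0.4622 0.1545 0.    ]
rim sc [ 0.7458 -0.0177  0.06  ]
rim sc [ 0.7247 -0.1512  0.06  ]
rim sc [ 0.8405 -0.1685  0.06  ]
rim sc [ 0.8614 -0.0291  0.06  ]
board sc [0.4652 0.1549 0.    ]
board sc [ 0.4419 -0.1102  0.    ]
blade sc [ 0.4575 -0.2569  0.052 ]
blade sc [ 0.4965 -0.257   0.    ]
blade top right [ 0.5161 -0.2631  0.052 ] neck [ 0.4727 -0.3484  0.052 ]
shelf sc [ 0.38   -0.3567  0.09  ]
shelf sc [ 0.6373 -0.3715  0.09  ]
shelf sc [ 0.6266 -0.5854  0.09  ]
shelf sc [ 0.3672 -0.5739  0.09  ]
mug [0.6932 0.2885 0.095 ] crock [ 0.7296 -0.3143  0.09  ] rack [0.513  0.3543 0.08  ] spoon [0.3493 0.255  0.    ] jar [ 0.43   -0.5076  0.181 ]
```

Run:
```python
from h import *
rows([.474,-.292,.21],-.035)
```

```text
T [-0.2596, 0.0283, 0.7307] R [-0.0004, -0.785, -0.0005]
```

```bash
python3 -m pendant '{"translation":[[-0.26,0.02,0.73],[-0.26,0.02,0.73],[-0.26,0.02,0.73],[-0.26,0.02,0.73],[-0.26,0.02,0.73],[-0.26,0.02,0.73],[-0.26,0.02,0.73],[-0.26,0.02,0.73]],"rot":[[0,-0.785,0],[0,-0.785,0],[0,-0.785,0],[0,-0.785,0],[0,-0.785,0],[0,-0.785,0],[0,-0.785,0],[0,-0.785,0]]}' 1 50
python3 - <<'E'
from h import *
rows([.474,-.292,.13],-.035)
E
```

```text
time_s: 0.82
ee_pos: [0.4315, -0.3229, 0.2155]
eef_rot: [-1.57, 0.0, -0.262]
force: [0.3, -1.0, 0.6]
grip_width: 0.0942
T [0.0662, 0.1711, 0.0816] R [-0.0005, -0.1444, -0.0002]
```

```bash
python3 -m pendant '{"translation":[[0.066,0.02,0.082],[0.066,0.08,0.082],[0.066,0.16,0.082],[0.066,0.17,0.082],[0.066,0.17,0.082],[0.066,0.17,0.082]],"rot":[[0,-0.144,0],[0,-0.144,0],[0,-0.144,0],[0,-0.144,0],[0,-0.144,0],[0,-0.144,0]]}'
python3 - <<'E'
from h import *
o=get_obs()
print(w2p('wrist',[.4755,-.2535,.052]),w2p('wrist',[.474,-.298,.052]))
save('wrist','w1.png')
rows([.474,-.292,.047],-.035)
E
```

```text
time_s: 1.32
ee_pos: [0.4741, -0.2925, 0.1321]
eef_rot: [-1.571, -0.001, -0.037]
force: [-0.6, 0.6, 0.4]
grip_width: 0.0937
[256.24944274 164.25691518] [256.46133173 210.94727031]
T [-0.0011, 0.1715, 0.0017] R [0.0005, -0.0014, 0.0012]
```

View pics/w1.png

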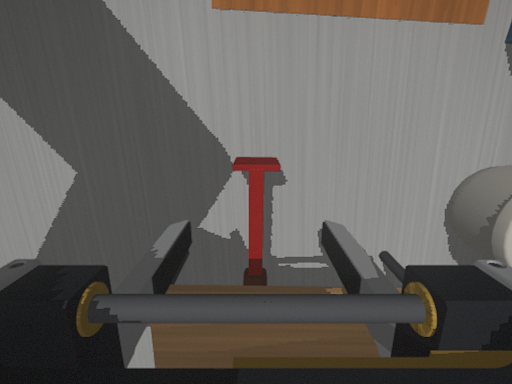

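The wrist view shows the red bar centred at column 256 and the blade at row ~163, as predicted. Going down.

```bash
python3 -m pendant '{"translation":[[0,0.06,0],[0,0.13,0],[0,0.17,0],[0,0.17,0],[0,0.17,0],[0,0.17,0]],"rot":[[0,0,0],[0,0,0],[0,0,0],[0,0,0],[0,0,0],[0,0,0]]}'
python3 -m pendant '{"translation":[[0,0,0],[0,0,0],[0,0,0],[0,0,0],[0,0,0],[0,0,0]],"rot":[[0,0,0],[0,0,0],[0,0,0],[0,0,0],[0,0,0],[0,0,0]]}' 0 50
```

```text
time_s: 1.87
ee_pos: [0.4755, -0.2939, 0.0505]
eef_rot: [-1.574, -0.005, -0.038]
force: [-1.0, -0.7, 0.0]
grip_width: 0.0938
time_s: 2.37
ee_pos: [0.4755, -0.2939, 0.0506]
eef_rot: [-1.574, -0.005, -0.038]
force: [0.1, -0.7, -0.3]
grip_width: 0.0575
```

```bash
python3 -m pendant '{"translation":[[0,0,0],[0,0,0],[0,0,0],[0,0,0],[0,0,0],[0,0,0],[0,0,0],[0,0,0]],"rot":[[0,0,0],[0,0,0],[0,0,0],[0,0,0],[0,0,0],[0,0,0],[0,0,0],[0,0,0]]}' 0 50
python3 - <<'E'
from h import *
o=get_obs();p=o['ee_pos']
rows([p[0],p[1]+.24,p[2]+.004],-.038)
E
```

```text
time_s: 3.03
ee_pos: [0.4755, -0.2939, 0.0505]
eef_rot: [-1.573, -0.005, -0.038]
force: [0.3, -0.0, -0.8]
grip_width: 0.0134
T [-0.0182, -0.0094, 0.4796] R [0.0017, 0.0001, 0.0032]
```

```bash
python3 -m pendant '{"translation":[[0,-0.008,0],[0,-0.008,0.03],[0,-0.008,0.07],[0,-0.008,0.12],[0,-0.008,0.17],[0,-0.008,0.22],[0,-0.008,0.27],[0,-0.008,0.32]],"rot":[[0,0,0],[0,0,0],[0,0,0],[0,0,0],[0,0,0],[0,0,0],[0,0,0],[0,0,0]]}'
python3 -m pendant '{"translation":[[0,0,0.05],[0,0,0.09],[0,0,0.09],[0,0,0.09]],"rot":[[0,0,0],[0,0,0],[0,0,0],[0,0,0]]}'
python3 - <<'E'
from h import *
save('top','t2.png',(250,120,470,285),3.6)
save('wrist','w2.png')
rows([.59,-.13,.0535],-1.70)
E
```

```text
time_s: 3.7
ee_pos: [0.4812, -0.132, 0.0542]
eef_rot: [-1.573, -0.005, -0.038]
force: [0.1, 0.3, -1.2]
grip_width: 0.0133
time_s: 4.03
ee_pos: [0.4828, -0.086, 0.0543]
eef_rot: [-1.573, -0.005, -0.036]
force: [0.7, 0.3, -1.8]
grip_width: 0.0135
T [0.2174, 0.0027, -0.0772] R [-0.0015, 1.0582, 0.0039]
```

View pics/t2.png

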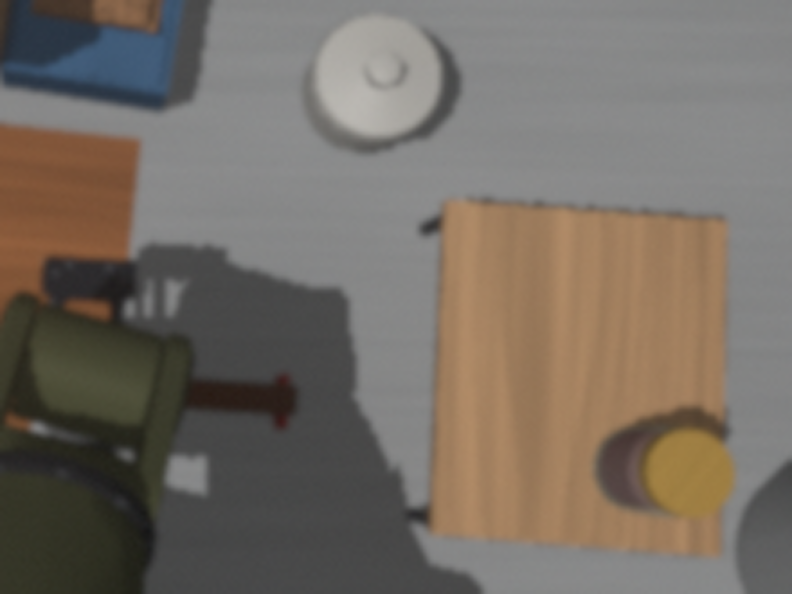

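View pics/w2.png

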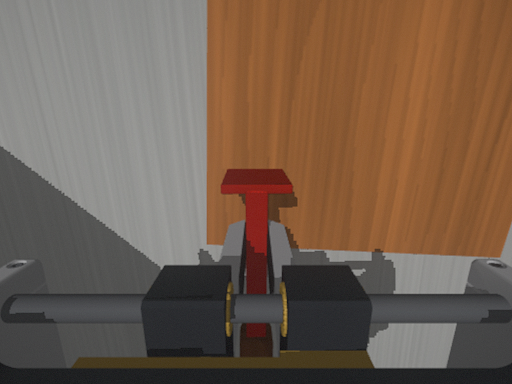

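```bash
python3 -m pendant '{"translation":[[0.05,0,-0.02],[0.1,0,-0.04],[0.16,0,-0.06],[0.217,0,-0.077],[0.217,0,-0.077],[0.217,0,-0.077],[0.217,0,-0.077],[0.217,0,-0.077]],"rot":[[0,0.08,0],[0,0.16,0],[0,0.24,0],[0,0.32,0],[0,0.4,0],[0,0.48,0],[0,0.56,0],[0,0.64,0]]}'
python3 - <<'E'
from h import *
rows([.59,-.13,.0535],-1.70)
E
```

```text
time_s: 4.8
ee_pos: [0.5896, -0.1311, 0.0545]
eef_rot: [-1.568, -0.005, -1.045]
force: [0.3, -0.0, -1.4]
grip_width: 0.0136
T [-0.0015, 0.002, 0.0018] R [-0.0026, 0.4167, 0.0023]
```

```bash
python3 -m pendant '{"translation":[[0,0,0],[0,0,0],[0,0,0],[0,0,0],[0,0,0],[0,0.006,0],[0,0.007,0],[0,0.007,0]],"rot":[[0,0.08,0],[0,0.16,0],[0,0.24,0],[0,0.32,0],[0,0.4,0],[0,0.416,0],[0,0.416,0],[0,0.416,0]]}'
python3 - <<'E'
from h import *
save('scene','s3.png',(150,120,350,270),4)
E
```

```text
time_s: 5.47
ee_pos: [0.5894, -0.1319, 0.0508]
eef_rot: [-1.566, -0.002, -1.698]
force: [0.3, 0.6, -0.6]
grip_width: 0.0133
```

View pics/s3.png

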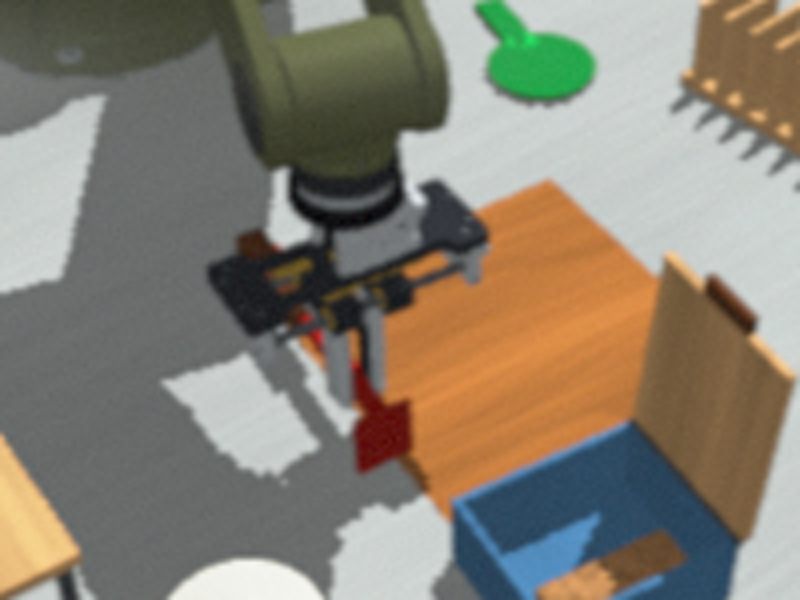

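```bash
python3 -m pendant '{"translation":[[0,0.001,0],[0,0,0],[0,0,0],[0,0,0],[0,0,0],[0,0,0],[0,0,0],[0,0,0]],"rot":[[0,0,0],[0,0,0],[0,0,0],[0,0,0],[0,0,0],[0,0,0],[0,0,0],[0,0,0]]}' 0.7
python3 -m pendant '{"translation":[[0,-0.03,0],[0,-0.09,0],[0,-0.14,0],[0,-0.14,0],[0,-0.14,-0.08],[0,-0.14,-0.16],[0,-0.14,-0.18],[0,-0.14,-0.18]],"rot":[[0,0,0],[0,0,0],[0,0,0],[0,0,0],[0,0,0],[0,0,0],[0,0,0],[0,0,0]]}'
python3 - <<'E'
from h import *
o=get_obs(); save('wrist','w4.png'); save('top','t4.png',(200,70,420,235),3.6)
print(w2p('wrist',[.589,-.132,.052],o),w2p('wrist',[.475,-.117,.058],o))
E
```

```text
time_s: 6.18
ee_pos: [0.5895, -0.1316, 0.0509]
eef_rot: [-1.566, -0.002, -1.698]
force: [0.1, -1.2, 0.5]
grip_width: 0.0636
time_s: 6.85
ee_pos: [0.4977, -0.1197, 0.1203]
eef_rot: [-1.567, -0.002, -1.698]
force: [0.6, 0.2, 0.7]
grip_width: 0.0658
[256.56451861 101.45442889] [256.23176228 235.85423137]
```

View pics/w4.png

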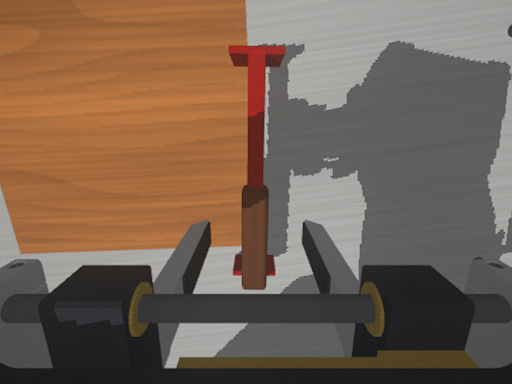

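View pics/t4.png

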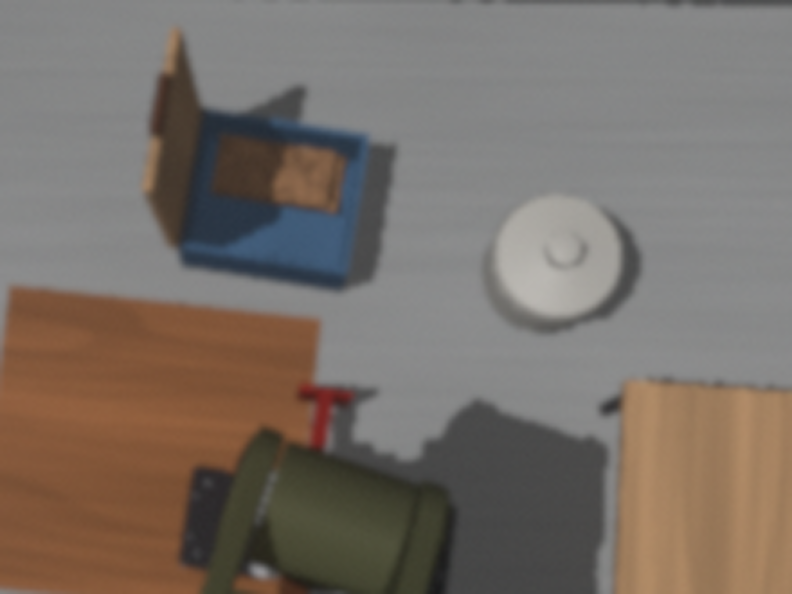

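Run:
```python
from h import *
o=get_obs()
b=p2w('wrist',(257.5,50),.052,o); f=p2w('wrist',(256,187),.058,o)
print(b,f,p2w('top',(200+325/3.6,70+393/3.6),.052)); d=b-f; print(np.hypot(d[0],d[1]),np.degrees(np.arctan2(d[1],d[0])))
u=np.array([d[0],d[1],0]);u/=np.hypot(*u[:2])
g=f-u*.050; print('grip',g); rows([g[0],g[1],.046],-1.70)
```

```text
[ 0.62912664 -0.13808308  0.052     ] [ 0.52254872 -0.12313456  0.058     ] [ 0.62498265 -0.1343212   0.052     ]
0.10762114576286531 -7.984166306853218
grip [ 0.4730334  -0.11618959  0.058     ]
T [-0.0014, 0.1493, -0.0561] R [-0.0036, 0.0013, 0.0014]
```

```bash
python3 -m pendant '{"translation":[[0,0.0,-0.05],[0,0.05,-0.053],[0,0.1,-0.053],[0,0.146,-0.053],[0,0.148,-0.053],[0,0.148,-0.053]],"rot":[[0,0,0],[0,0,0],[0,0,0],[0,0,0],[0,0,0],[0,0,0]]}'
python3 -m pendant '{"translation":[[0,0,0],[0,0,0],[0,0,0],[0,0,0],[0,0,0],[0,0,0],[0,0,0],[0,0,0]],"rot":[[0,0,0],[0,0,0],[0,0,0],[0,0,0],[0,0,0],[0,0,0],[0,0,0],[0,0,0]]}' 0 55
```

```text
time_s: 7.45
ee_pos: [0.4748, -0.1171, 0.046]
eef_rot: [-1.567, -0.002, -1.698]
force: [-0.3, 0.3, 0.1]
grip_width: 0.0658
time_s: 8.12
ee_pos: [0.4749, -0.1171, 0.0462]
eef_rot: [-1.567, -0.002, -1.698]
force: [-0.7, 1.0, 2.3]
grip_width: 0.0233
```

```bash
python3 -m pendant '{"translation":[[0,-0.06,0],[0,-0.12,0],[0,-0.18,0],[0,-0.18,0]],"rot":[[0,0,0],[0,0,0],[0,0,0],[0,0,0]]}'
python3 - <<'E'
from h import *
o=get_obs(); save('scene','s5.png',(150,90,350,240),4)
rows([.5985,-.0475,.137],-1.70)
E
```

```text
time_s: 8.45
ee_pos: [0.4765, -0.1175, 0.1413]
eef_rot: [-1.559, -0.003, -1.698]
force: [0.6, 0.4, -0.3]
grip_width: 0.0236
T [-0.1694, 0.0047, 0.2261] R [-0.0056, 0.0014, 0.0017]
```

View pics/s5.png

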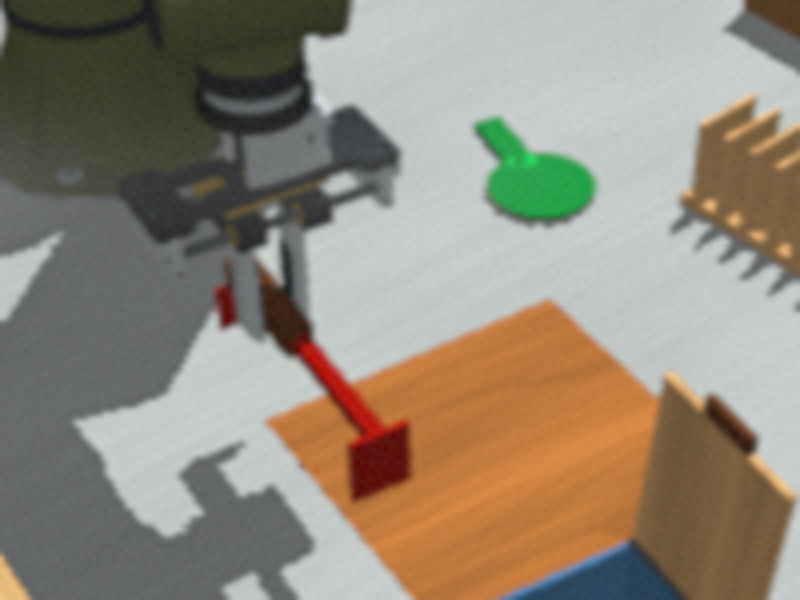

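```bash
python3 - <<'E'
from h import *
o=get_obs();p=o['ee_pos'];u=np.array([.992,-.127,0])
for s in (.1585,.1615):
  c=p+u*s; l=np.array([.127,.992,0])*.022
  for z in (.095,.147): print([ (np.round((w2p('scene',[*(c+k*l)[:2],z])-[150,90])*4)) for k in(-1,1)])
E
python3 -m pendant '{"translation":[[-0.02,0,0.05],[-0.05,0,0.1],[-0.1,0,0.15],[-0.14,0,0.2],[-0.169,0,0.226],[-0.169,0.002,0.226],[-0.169,0.002,0.226]],"rot":[[0,0,0],[0,0,0],[0,0,0],[0,0,0],[0,0,0],[0,0,0],[0,0,0]]}'
python3 - <<'E'
from h import *
save('top','t6.png',(200,60,340,165),5.5); save('scene','s6.png',(210,150,370,270),5)
save('wrist','w6.png')
E
```

```text
[array([357., 504.]), array([414., 479.])]
[array([354., 448.]), array([414., 423.])]
[array([359., 507.]), array([417., 482.])]
[array([356., 450.]), array([416., 426.])]
time_s: 9.08
ee_pos: [0.5979, -0.0471, 0.1361]
eef_rot: [-1.565, -0.003, -1.696]
force: [-1.7, -0.3, -1.5]
grip_width: 0.0235
```

View pics/s6.png

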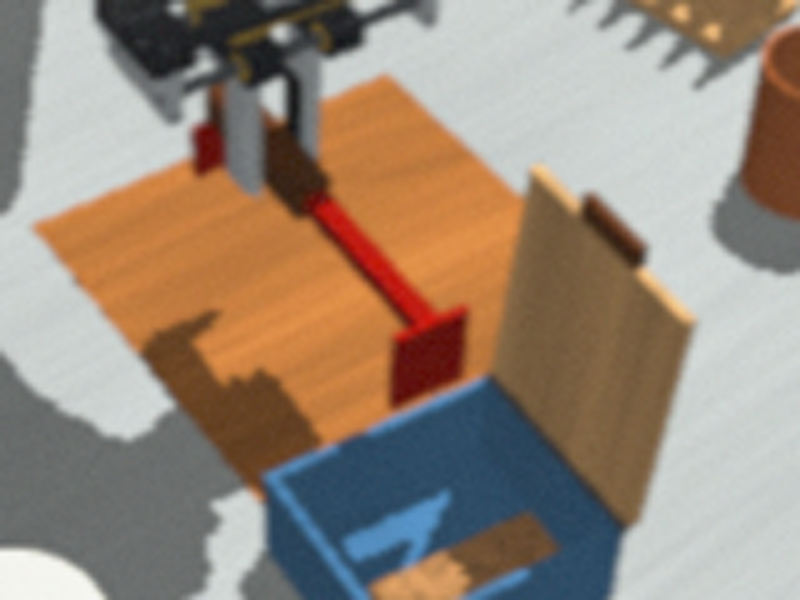

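View pics/t6.png

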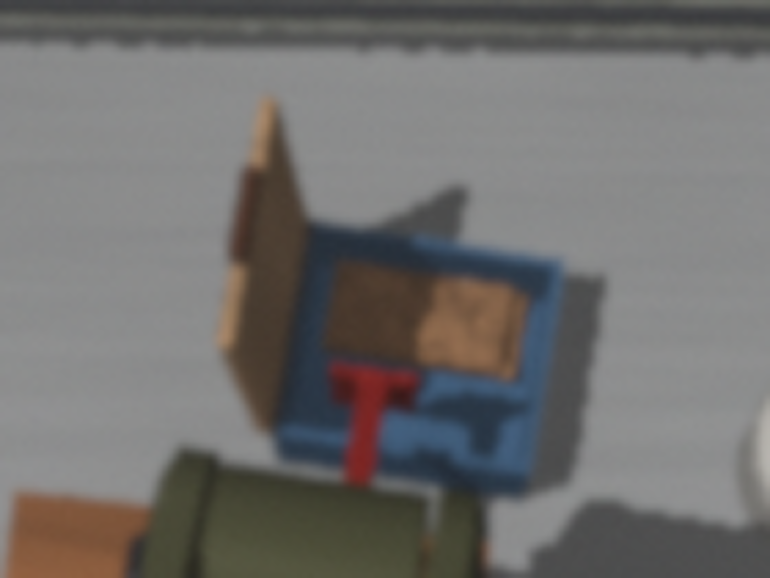

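View pics/w6.png

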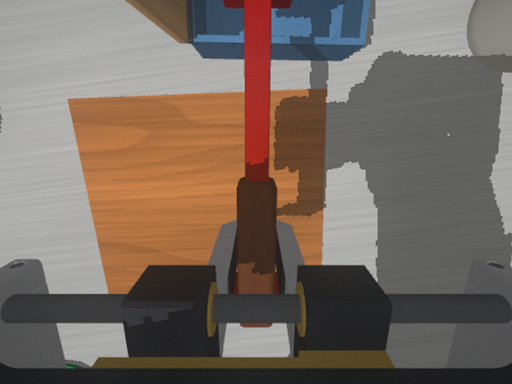

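Run:
```python
from h import *
print('blade top',p2w('top',(200+375/5.5,60+375/5.5),.142), p2w('top',(200+375/5.5,60+366/5.5),.142))
f=lambda x,y,z:p2w('scene',(210+x/5,150+y/5),z)
print('bottom',f(430,390,.090), 'top', f(430,325,.142))
```

```text
blade top [ 0.74931705 -0.06640678  0.142     ] [ 0.75389387 -0.06631118  0.142     ]
bottom [ 0.75080434 -0.06638679  0.09      ] top [ 0.75159732 -0.07092674  0.142     ]
```

```bash
python3 -m pendant '{"translation":[[0,0,0.014],[0,0.03,0.014],[0,0.06,0.014],[0,0.09,0.014],[0,0.12,0.014],[0,0.132,0.014],[0,0.132,0.014],[0,0.132,0.014]],"rot":[[0,0,0],[0,0,0],[0,0,0],[0,0,0],[0,0,0],[0,0,0],[0,0,0],[0,0,0]]}'
python3 - <<'E'
from h import *
save('top','t7.png',(200,60,340,165),5.5); save('scene','s7.png',(210,150,370,270),5)
E
```

```text
time_s: 9.9
ee_pos: [0.6052, -0.0498, 0.0722]
eef_rot: [-1.563, -0.003, -1.699]
force: [0.1, -0.6, -1.1]
grip_width: 0.0237
```

View pics/s7.png

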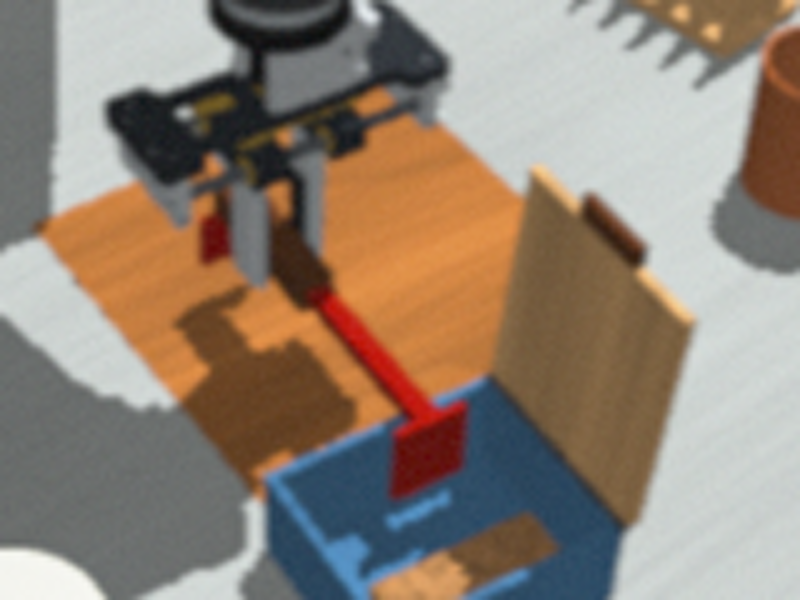

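View pics/t7.png

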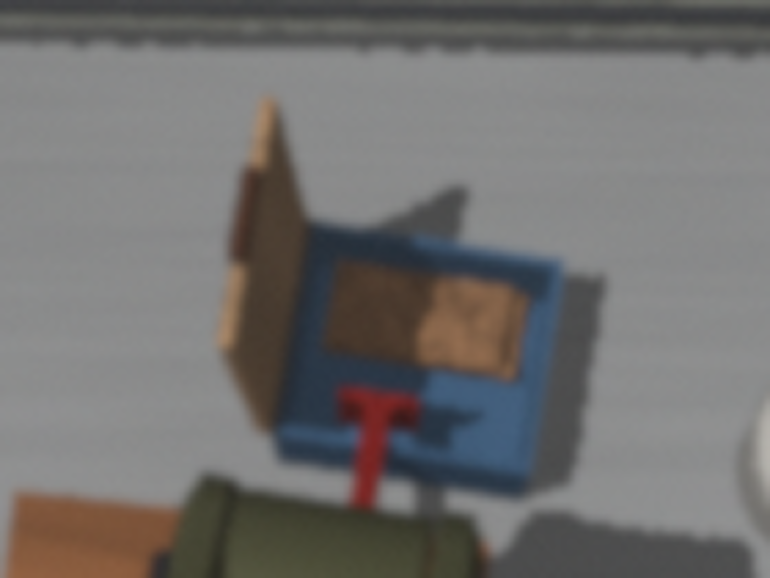

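```bash
python3 -m pendant '{"translation":[[0,0,-0.012],[0,0,-0.024],[0,0,-0.036],[-0.004,0,-0.054],[-0.01,0,-0.074],[-0.018,0,-0.094],[-0.027,0,-0.114],[-0.037,0,-0.134]],"rot":[[0,0,0],[0,0,0],[0,0,0],[0,0.006,0],[0,0.012,0],[0,0.02,0],[0,0.03,0],[0,0.04,0]]}'
python3 - <<'E'
from h import *
save('top','t8.png',(200,60,340,165),5.5); save('scene','s8.png',(210,140,370,260),5)
rows([.383,.093,.072],-1.88)
E
```

```text
time_s: 10.67
ee_pos: [0.5411, -0.0227, 0.0728]
eef_rot: [-1.559, -0.002, -1.762]
force: [3.6, -1.6, -1.4]
grip_width: 0.0238
T [-0.1666, -0.0024, -0.3526] R [-0.0059, 0.0757, 0.0011]
```

View pics/s8.png

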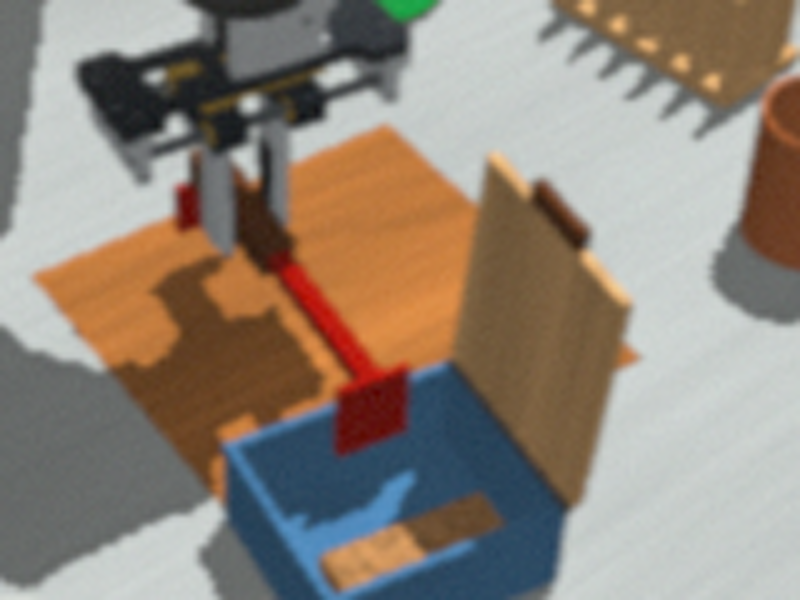

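View pics/t8.png

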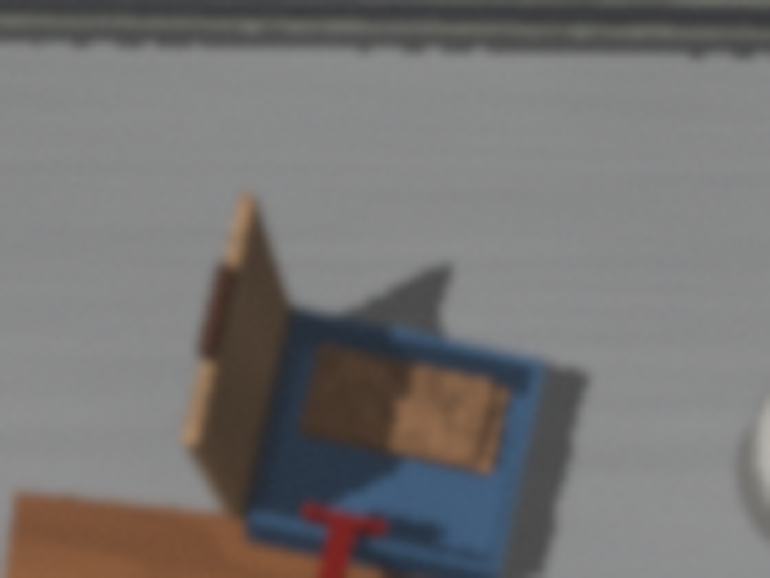

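```bash
python3 -m pendant '{"translation":[[-0.008,0,-0.02],[-0.017,0,-0.04],[-0.026,0,-0.06],[-0.036,0,-0.08],[-0.046,0,-0.1],[-0.056,0,-0.12],[-0.066,0,-0.14],[-0.076,0,-0.16]],"rot":[[0,0.005,0],[0,0.01,0],[0,0.015,0],[0,0.02,0],[0,0.025,0],[0,0.03,0],[0,0.035,0],[0,0.04,0]]}'
python3 - <<'E'
from h import *
save('top','t9.png',(180,80,340,200),5); 
rows([.383,.093,.071],-1.88)
E
```

```text
time_s: 11.43
ee_pos: [0.4685, 0.0308, 0.072]
eef_rot: [-1.56, -0.002, -1.825]
force: [4.2, -2.6, 0.7]
grip_width: 0.0235
T [-0.0765, -0.0005, -0.1929] R [-0.005, 0.0353, 0.001]
```

View pics/t9.png

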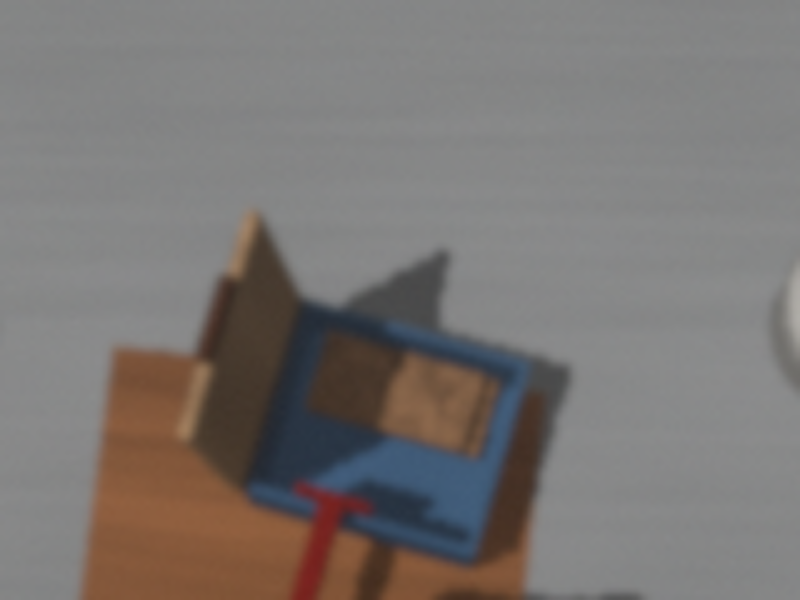

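```bash
python3 -m pendant '{"translation":[[-0.01,0,-0.025],[-0.02,0,-0.05],[-0.03,0,-0.075],[-0.04,0,-0.1],[-0.05,0,-0.125],[-0.06,0,-0.15],[-0.07,0,-0.175],[-0.074,0,-0.185]],"rot":[[0,0.005,0],[0,0.01,0],[0,0.015,0],[0,0.02,0],[0,0.025,0],[0,0.03,0],[0,0.035,0],[0,0.035,0]]}'
python3 - <<'E'
from h import *
save('top','t10.png',(170,110,330,230),5); save('scene','s10.png',(200,130,360,250),5)
E
```

```text
time_s: 12.15
ee_pos: [0.3852, 0.0915, 0.0707]
eef_rot: [-1.564, -0.002, -1.879]
force: [2.8, -2.0, -1.9]
grip_width: 0.0236
```

View pics/t10.png

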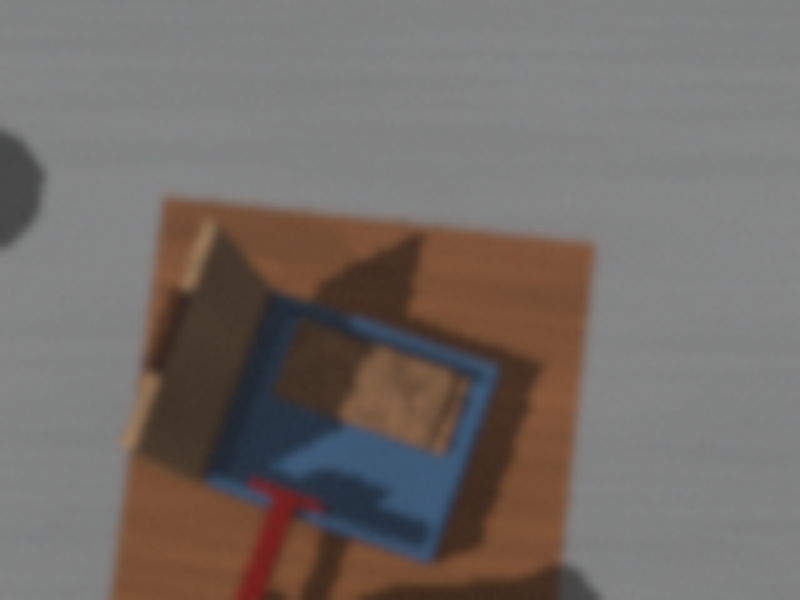

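View pics/s10.png

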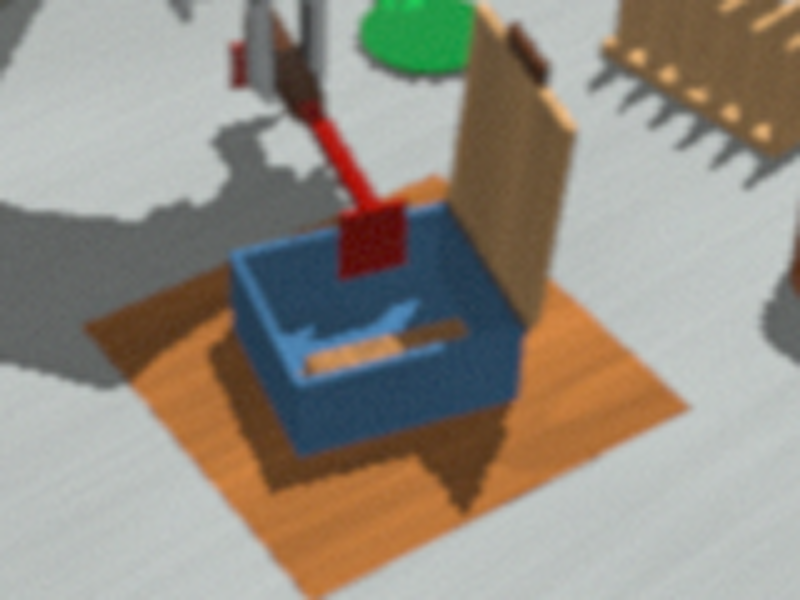

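Run:
```python
from h import *
T=lambda x,y,z=.06:p2w('top',(170+x/5,110+y/5),z)
P=np.array([T(270,292),T(498,366),T(436,550),T(207,475)]); print(P)
S=lambda x,y,z=.06:p2w('scene',(200+x/5,130+y/5),z)
Q=np.array([S(522,325),S(303,383),S(232,256),S(448,205)]);print(Q)
print(P.mean(0),Q.mean(0))
print('lid edge sc',S(480,5,.2),S(574,130,.2),'top',T(210,222,.2),T(133,450,.2))
```

```text
[[ 0.65142266  0.05998955  0.06      ]
 [ 0.61056705 -0.07401995  0.06      ]
 [ 0.50302631 -0.04060622  0.06      ]
 [ 0.54336446  0.09278811  0.06      ]]
[[ 0.65136785  0.056206    0.06      ]
 [ 0.61046423 -0.07202068  0.06      ]
 [ 0.500582   -0.03967961  0.06      ]
 [ 0.54477578  0.09229247  0.06      ]]
[0.57709512 0.00953787 0.06      ] [0.57679746 0.00919954 0.06      ]
lid edge sc [0.5427134  0.10990993 0.2       ] [0.65941233 0.07335405 0.2       ] top [0.66024372 0.07502362 0.2       ] [0.54288376 0.10934128 0.2       ]
```

```bash
python3 -m pendant '{"translation":[[0,0,0.01],[0,0,0.02],[0,-0.03,0.02],[0,-0.07,0.02],[0,-0.11,0.02],[0,-0.16,0.02],[0,-0.16,0.02],[0,-0.16,0.02]],"rot":[[0,0,0],[0,0,0],[0,0,0],[0,0,0],[0,0,0],[0,0,0],[0,0,0],[0,0,0]]}'
python3 - <<'E'
from h import *
save('scene','s11.png',(150,90,350,240),4)
rows([.40,-.17,.15],-1.70)
E
```

```text
time_s: 12.92
ee_pos: [0.3956, 0.0882, 0.1513]
eef_rot: [-1.563, -0.001, -1.879]
force: [0.2, 0.0, -1.8]
grip_width: 0.0234
T [0.489, 0.0025, 0.166] R [-0.0039, -0.1137, 0.0015]
```

View pics/s11.png

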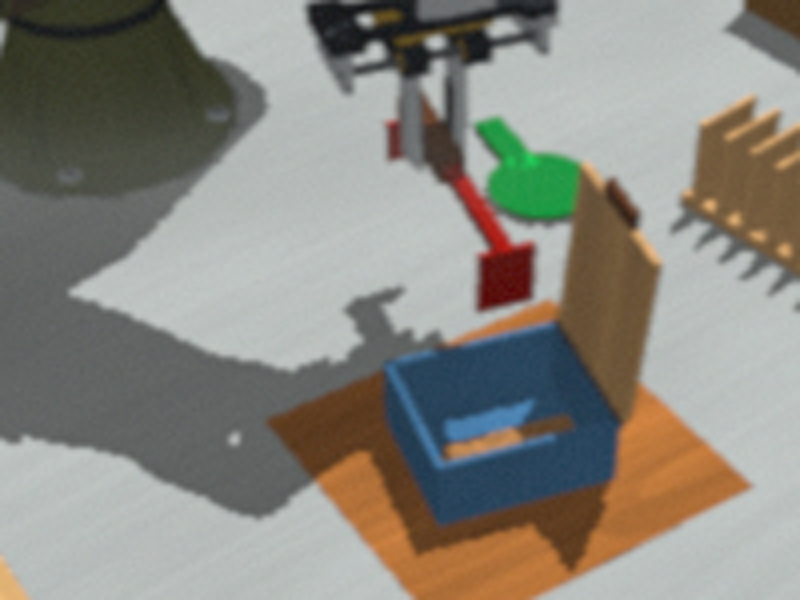

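```bash
python3 -m pendant '{"translation":[[0.06,0,0.02],[0.12,0,0.04],[0.18,0,0.06],[0.24,0,0.08],[0.3,0,0.1],[0.36,0,0.12],[0.42,0,0.145],[0.489,0,0.166]],"rot":[[0,-0.01,0],[0,-0.03,0],[0,-0.04,0],[0,-0.06,0],[0,-0.08,0],[0,-0.1,0],[0,-0.114,0],[0,-0.114,0]]}'
python3 - <<'E'
from h import *
rows([.40,-.17,.046],-1.70)
E
```

```text
time_s: 13.63
ee_pos: [0.3996, -0.1715, 0.1499]
eef_rot: [-1.567, -0.002, -1.698]
force: [0.7, -0.1, -2.2]
grip_width: 0.024
T [-0.0035, 0.2079, -0.0003] R [-0.0025, 0.0014, 0.0013]
```

```bash
python3 -m pendant '{"translation":[[0,0.05,0],[0,0.1,0],[0,0.15,0],[0,0.18,0],[0,0.195,0],[0,0.202,0],[0,0.206,0],[0,0.208,0]],"rot":[[0,0,0],[0,0,0],[0,0,0],[0,0,0],[0,0,0],[0,0,0],[0,0,0],[0,0,0]]}'
python3 - <<'E'
from h import *
save('scene','s12.png',(120,90,320,240),4)
E
```

```text
time_s: 14.3
ee_pos: [0.4001, -0.1718, 0.0462]
eef_rot: [-1.567, -0.002, -1.698]
force: [-4.8, 2.3, 9.0]
grip_width: 0.0237
```

View pics/s12.png

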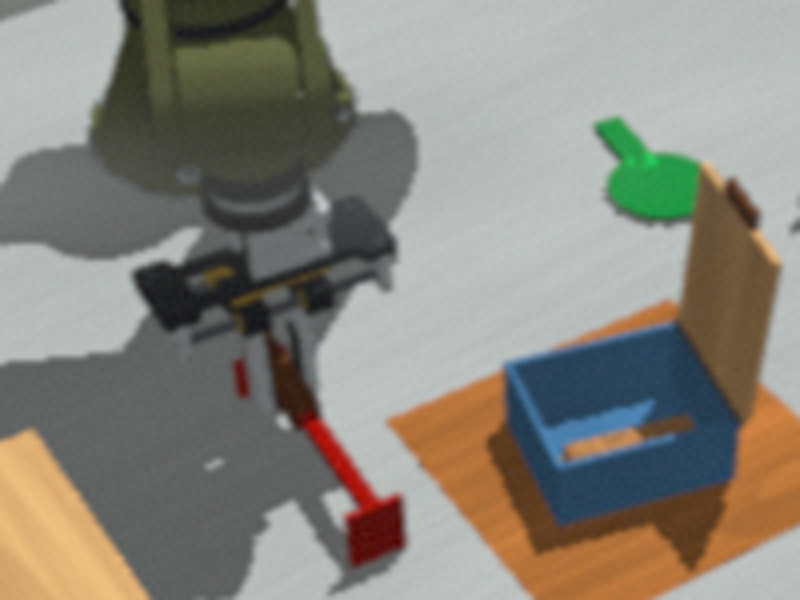

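```bash
python3 -m pendant '{"translation":[[0,-0.002,0],[0,-0.002,0],[0,-0.002,0],[0,-0.002,0],[0,-0.002,0],[0,-0.03,0],[0,-0.08,0],[0,-0.14,0]],"rot":[[0,0,0],[0,0,0],[0,0,0],[0,0,0],[0,0,0],[0,0,0],[0,0,0],[0,0,0]]}' 0.6
python3 -m pendant '{"translation":[[0,-0.08,0],[0,-0.16,0],[0,-0.24,0],[0,-0.32,0],[0,-0.38,0],[0,-0.38,0]],"rot":[[0,0,0],[0,0,0],[0,0,0],[0,0,0],[0,0,0],[0,0,0]]}' 0 20
python3 - <<'E'
from h import *
save('scene','s13.png',(120,90,320,240),4)
E
```

```text
time_s: 15.02
ee_pos: [0.3991, -0.1713, 0.1162]
eef_rot: [-1.569, -0.001, -1.698]
force: [0.0, -0.6, -0.4]
grip_width: 0.0564
time_s: 15.52
ee_pos: [0.3999, -0.1716, 0.3122]
eef_rot: [-1.56, -0.004, -1.698]
force: [-0.6, 0.9, 1.6]
grip_width: 0.0199
```

View pics/s13.png

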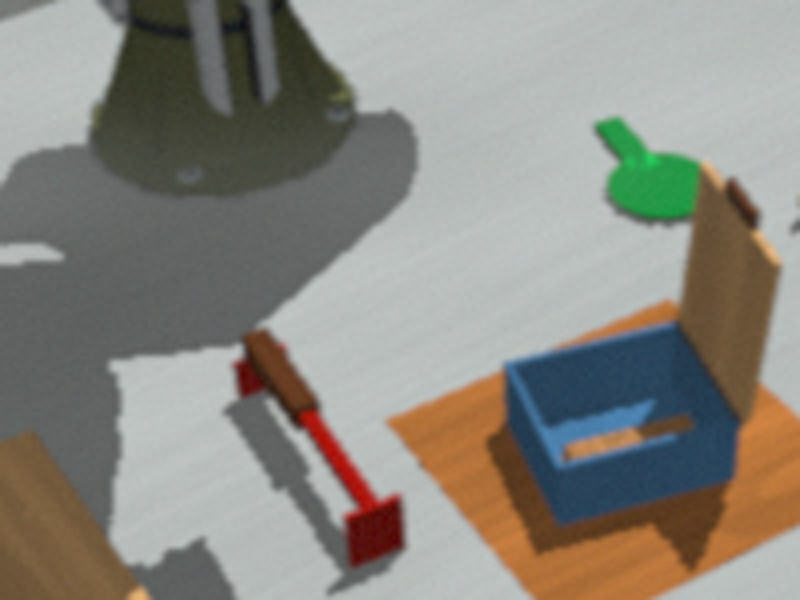

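Run:
```python
from h import *
rows([.615,.134,.30],-1.868)
```

```text
T [-0.6603, 0.018, 0.3504] R [-0.0044, 0.1085, 0.0016]
```

```bash
python3 -m pendant '{"translation":[[-0.08,0,0.04],[-0.16,0,0.08],[-0.24,0,0.12],[-0.32,0,0.17],[-0.4,0,0.21],[-0.48,0,0.25],[-0.56,0,0.3],[-0.62,0,0.33]],"rot":[[0,0.02,0],[0,0.04,0],[0,0.06,0],[0,0.08,0],[0,0.1,0],[0,0.108,0],[0,0.108,0],[0,0.108,0]]}'
python3 - <<'E'
from h import *
rows([.615,.134,.204],-1.868)
E
```

```text
time_s: 16.23
ee_pos: [0.5924, 0.1025, 0.3072]
eef_rot: [-1.566, -0.003, -1.867]
force: [-0.1, -0.8, -0.1]
grip_width: 0.0005
T [-0.074, 0.2064, 0.0238] R [-0.0033, 0.0005, 0.0018]
```

```bash
python3 -m pendant '{"translation":[[-0.074,0,0.024],[-0.08,0,0.024],[-0.08,0.05,0.024],[-0.08,0.1,0.024],[-0.08,0.16,0.024],[-0.08,0.206,0.024],[-0.08,0.206,0.024]],"rot":[[0,0,0],[0,0,0],[0,0,0],[0,0,0],[0,0,0],[0,0,0],[0,0,0]]}'
python3 - <<'E'
from h import *
o=get_obs();c=np.array([.577,.0093]);uy=np.array([.292,.956]);ux=np.array([.956,-.292])
d=o['ee_pos'][:2]-c; print(d@ux,d@uy)
save('scene','s14.png',(200,80,360,200),5);save('top','t14.png',(150,100,310,220),5)
E
```

```text
time_s: 16.82
ee_pos: [0.6138, 0.1363, 0.1977]
eef_rot: [-1.574, -0.007, -1.867]
force: [-0.4, -0.1, -0.4]
grip_width: 0.0006
-0.0019393437366213434 0.1321130389700371
```

View pics/s14.png

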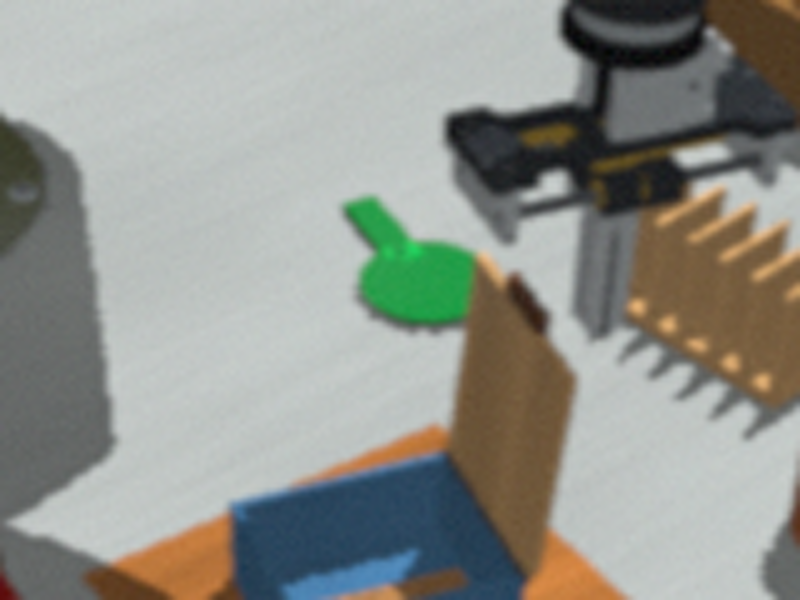

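View pics/t14.png

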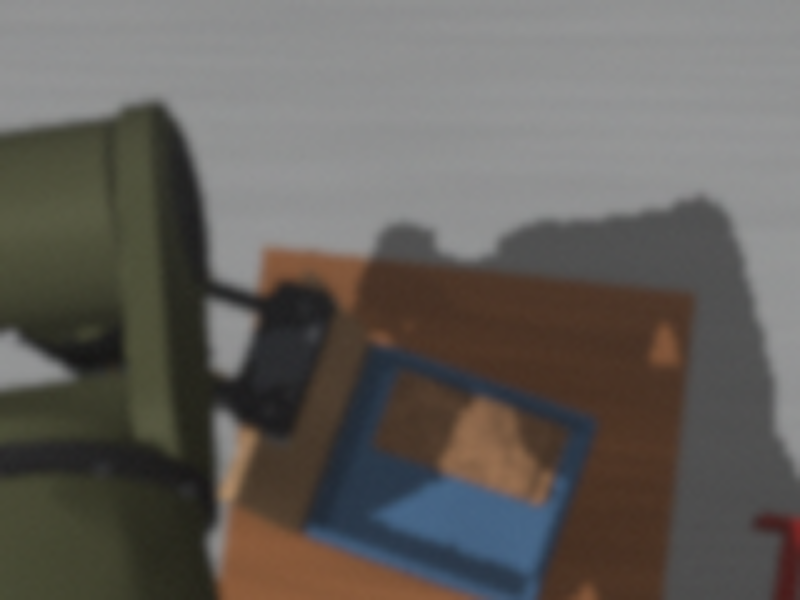

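```bash
python3 -m pendant '{"translation":[[0.016,-0.004,0],[0.03,-0.006,0],[0.044,-0.008,0],[0.056,-0.01,0],[0.068,-0.01,0],[0.08,-0.01,0],[0.092,-0.01,0],[0.104,-0.01,0]],"rot":[[0,0,0],[0,0,0],[0,0,0],[0,0,0],[0,0,0],[0,0,0],[0,0,0],[0,0,0]]}'
python3 - <<'E'
from h import *
o=get_obs();c=np.array([.577,.0093]);uy=np.array([.292,.956]);ux=np.array([.956,-.292])
d=o['ee_pos'][:2]-c; print(d@ux,d@uy)
save('scene','s15.png',(200,80,360,200),5);save('top','t15.png',(150,100,310,220),5)
E
```

```text
time_s: 17.58
ee_pos: [0.6003, 0.0864, 0.209]
eef_rot: [-1.567, -0.003, -1.867]
force: [0.3, 1.5, 0.2]
grip_width: 0.0006
-0.0002513396358816665 0.08049719523796701
```

View pics/s15.png

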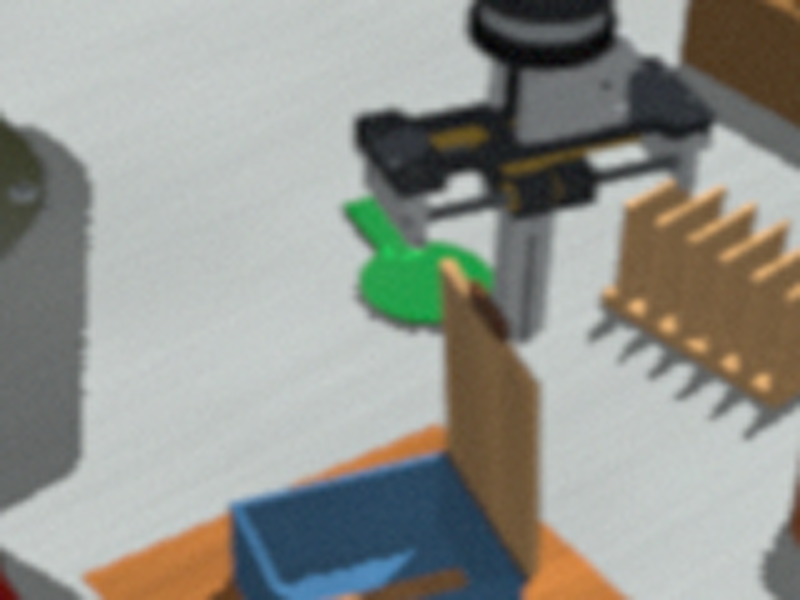

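View pics/t15.png

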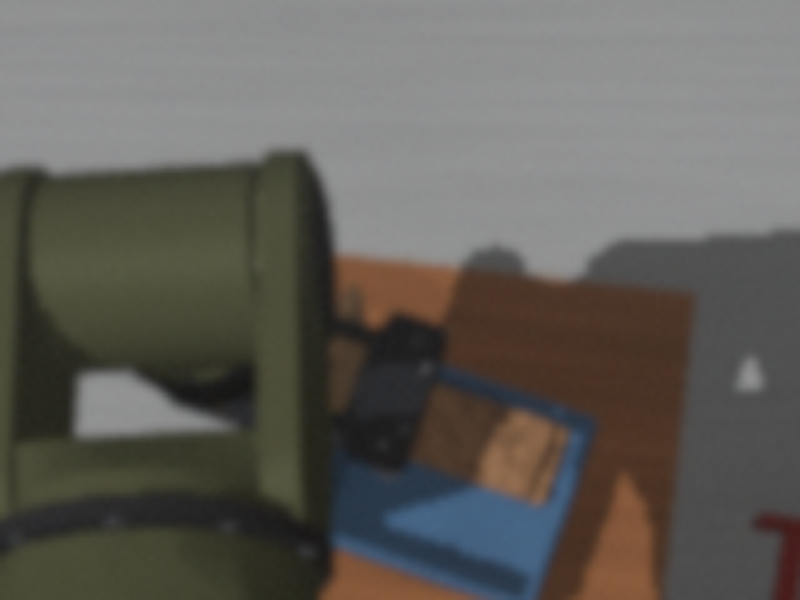

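```bash
python3 -m pendant '{"translation":[[0.022,0.004,0],[0.048,0.008,0],[0.073,0.014,0],[0.098,0.023,0],[0.121,0.034,0],[0.144,0.047,0],[0.164,0.062,0],[0.183,0.079,0]],"rot":[[0,0,0],[0,0,0],[0,0,0],[0,0,0],[0,0,0],[0,0,0],[0,0,0],[0,0,0]]}'
python3 - <<'E'
from h import *
o=get_obs();c=np.array([.577,.0093]);uy=np.array([.292,.956]);ux=np.array([.956,-.292])
d=o['ee_pos'][:2]-c; print(d@ux,d@uy)
save('scene','s16.png',(200,80,360,200),5)
E
```

```text
time_s: 18.35
ee_pos: [0.5732, -0.0028, 0.1691]
eef_rot: [-1.567, -0.004, -1.869]
force: [-0.7, -0.4, 0.7]
grip_width: 0.0006
-6.069928760773797e-05 -0.012712429051754112
```

View pics/s16.png

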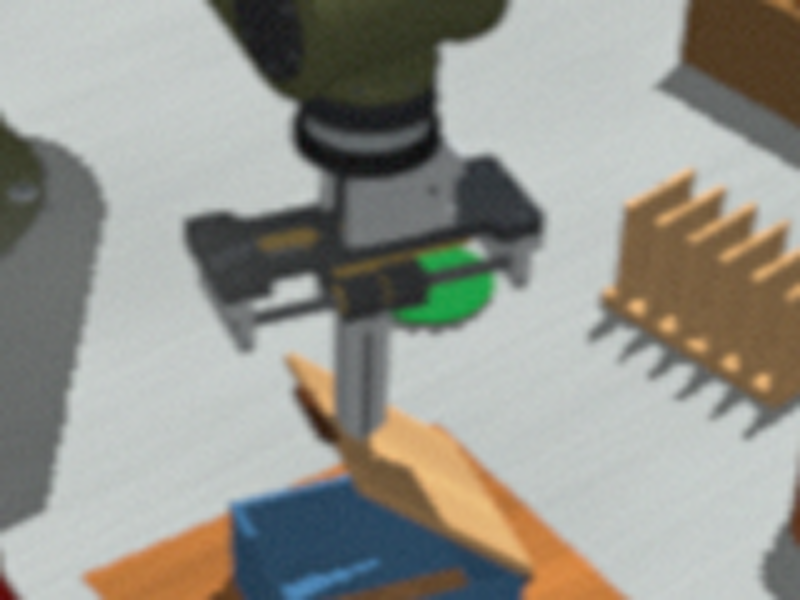

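```bash
python3 -m pendant '{"translation":[[0.014,0.019,0],[0.029,0.04,0],[0.042,0.062,0],[0.053,0.086,0],[0.061,0.111,0],[0.066,0.134,0],[0.068,0.148,0],[0.069,0.156,0]],"rot":[[0,0,0],[0,0,0],[0,0,0],[0,0,0],[0,0,0],[0,0,0],[0,0,0],[0,0,0]]}'
python3 - <<'E'
from h import *
o=get_obs();print(o['force'],o['ee_pos'])
save('scene','s17.png',(190,100,350,220),5)
E
```

```text
time_s: 19.07
ee_pos: [0.5617, -0.0374, 0.0879]
eef_rot: [-1.571, -0.005, -1.869]
force: [-0.3, 1.0, 1.3]
grip_width: 0.0005
[-0.32067923  1.01172181  1.30967251] [ 0.56168145 -0.0373882   0.08791957]
```

View pics/s17.png

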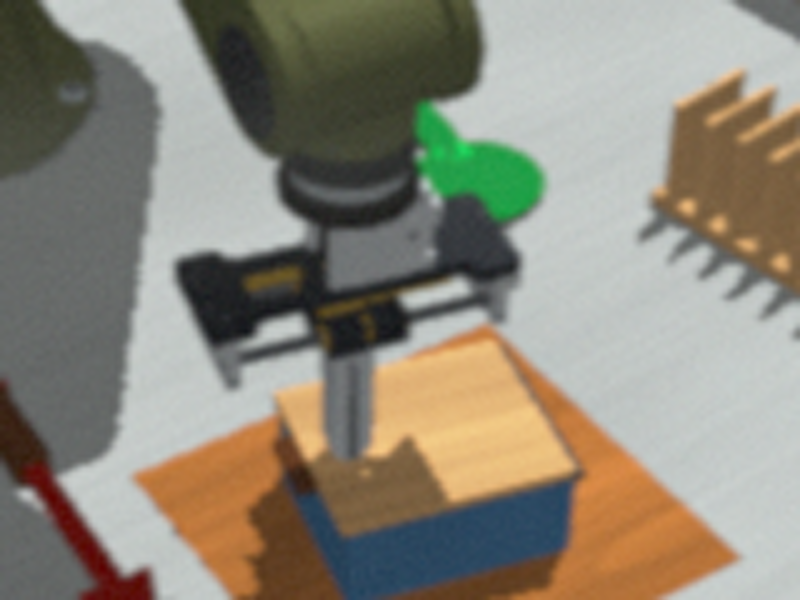

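```bash
python3 -m pendant '{"translation":[[0,0.002,0],[0,0.004,0],[0,0.006,0],[0,0.008,0],[0,0.008,0],[0,0.008,0]],"rot":[[0,0,0],[0,0,0],[0,0,0],[0,0,0],[0,0,0],[0,0,0]]}'
```

```text
time_s: 19.62
ee_pos: [0.5624, -0.0374, 0.0872]
eef_rot: [-1.569, -0.005, -1.869]
force: [-12.2, 0.1, 29.1]
grip_width: 0.0002
```

```bash
python3 -m pendant '{"translation":[[0,-0.005,0],[0,-0.02,0],[0,-0.08,0],[0,-0.16,0],[0,-0.24,0],[0,-0.32,0],[0,-0.38,0],[0,-0.38,0]],"rot":[[0,0,0],[0,0,0],[0,0,0],[0,0,0],[0,0,0],[0,0,0],[0,0,0],[0,0,0]]}'
python3 -m pendant '{"translation":[[0.08,0,-0.08],[0.16,0,-0.16],[0.24,0,-0.24],[0.3,0,-0.3],[0.3,0,-0.3],[0.3,0,-0.3]],"rot":[[0,0,0],[0,0,0],[0,0,0],[0,0,0],[0,0,0],[0,0,0]]}'
python3 - <<'E'
from h import *
save('scene','s18.png',(150,110,350,260),4);save('top','t18.png',(170,120,370,270),4)
E
```

```text
time_s: 20.28
ee_pos: [0.5638, -0.0363, 0.2845]
eef_rot: [-1.558, -0.003, -1.868]
force: [-0.4, -0.4, 0.6]
grip_width: 0.0007
time_s: 20.78
ee_pos: [0.3726, -0.1372, 0.2834]
eef_rot: [-1.557, -0.004, -1.871]
force: [-0.3, 0.0, -0.1]
grip_width: 0.0003
```

View pics/s18.png

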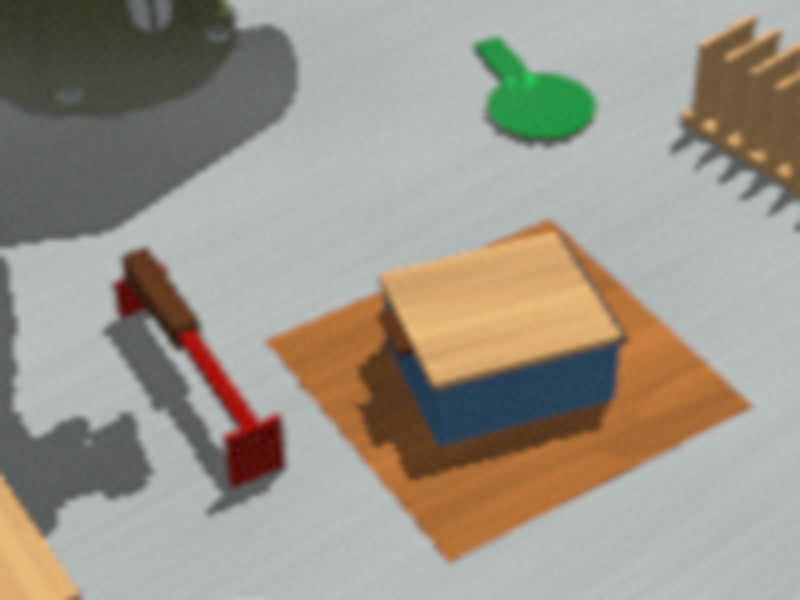

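View pics/t18.png

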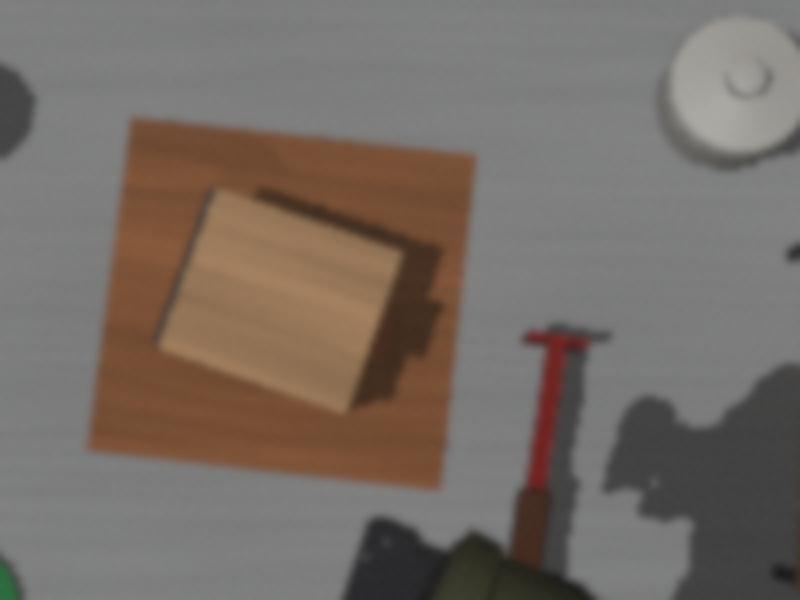

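Run:
```python
from h import *
S=lambda x,y,z:p2w('scene',(150+x/4,110+y/4),z)
T=lambda x,y,z:p2w('top',(170+x/4,120+y/4),z)
for z in (.069,.078):
  print(z)
  for s,t in [((556,232),(158,346)),((627,338),(212,187)),((435,388),(405,252)),((380,277),(347,414))]: print(S(*s,z)[:2],T(*t,z)[:2],S(*s,z)[:2]-T(*t,z)[:2])
P=np.mean([T(*t,.069) for t in [(158,346),(212,187),(405,252),(347,414)]],0);print('box',P)
B=np.mean([T(*t,0) for t in [(132,117),(474,155),(440,488),(88,450)]],0);print('board',B)
```

```text
0.069
[0.54069712 0.09286911] [0.53814686 0.09671731] [ 0.00255026 -0.0038482 ]
[0.66055346 0.05604376] [0.65449826 0.0619787 ] [ 0.0060552  -0.00593494]
[ 0.61553123 -0.08250222] [ 0.60988489 -0.07868188] [ 0.00564633 -0.00382034]
[ 0.49923323 -0.04360107] [ 0.49260767 -0.03978058] [ 0.00662556 -0.00382049]
0.078
[0.54851126 0.08558078] [0.5373974 0.0953137] [ 0.01111385 -0.00973292]
[0.66710226 0.0491442 ] [0.65274247 0.06087555] [ 0.01435979 -0.01173135]
[ 0.62255533 -0.08793914] [ 0.60851497 -0.07856845] [ 0.01404036 -0.00937069]
[ 0.50748511 -0.04944867] [ 0.49225208 -0.04000361] [ 0.01523302 -0.00944506]
box [0.57378442 0.01005839 0.069     ]
board [0.58100396 0.01283905 0.        ]
```

Both views agree that the lid is flat at 69 mm: the hinge side and the free edge show the same disparity. The box is about 8 mm from the board's centre, and the hook is standing clear of it.

```bash
python3 -c "
from station import *
print(hand_in())"
```

```text
the job is handed in; nothing more can be done
None
```

I finished every step and handed the job in at about 21 s of the 72 s. The hand-in gives no verdict.

**What I did:**
- I drew the hook out from under the shelf by its red neck, turned it towards the box, stood it on its feet in the open and let go.
- I took it again by the wooden handle, dropped the blade behind the box's near wall and dragged the box to the board with the lid open. The drag forces I read were about 5 N.
- I lifted the hook out, stood it on the worktop and let go.
- I swept the lid shut with the closed fingertips, then pressed it until it stopped. That press reached about 29 N downwards, firmer than I had planned but under the limit.

**What the last checks showed:**
- **Box:** its centre is about 8 mm from the board's centre in the top view, turned about 17°.
- **Lid:** it is shut. The fingertips stopped at about 68 mm, and both fixed cameras show it level at about 69 mm.
- **Hook:** it stands upright, well clear of the box.
- **Other objects:** in the last pictures the crock, spoon rest and part of the toast rack looked untouched. I did not measure them. The mug and jam jar were not in those pictures, but no move went close to them.
- **Disagreement:** the two cameras differed by 5 to 8 mm on the lid corners, by about the same amount at the hinge side and the free edge. I took this as calibration error, not lid tilt.

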